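Check a sampler cone through the loupe

TASK

Check the orifice of the sampler cone that lies on the lit focus stand: pull the top drawer of the bench cabinet all the way out to its stop and leave it open, take the loupe out by its handle, and hold it level and still over the cone, the lens centred over the cone's tip and at the height marked by the red ring on the stand's column. Touch neither the cone nor the stand, do not shift the ring, and leave the other things alone. The job finishes with the robot still holding the loupe there in the air: do not put it down or let go.

Things in the scene. Friction and masses are not known exactly. Their poses are not given: they have to be found in the camera images.
- cabinet_drawer0 (a joint): Top drawer of the fixed grey two-drawer cabinet with black fronts (280 deep, 340 wide, 150 high; a glove box 65 high on the rear of its top). 0 = shut, 0.18 m = out against its stop; may start up to 0.012 m ajar; runs easily (1 N) and stays where left. Inside 235 long x 298 wide, walls 43 mm above the floor, floor 85 mm above the bench.
- cabinet_drawer0_handle (a point): Middle of the top drawer's steel bar handle: round bar 11 mm thick, 120 mm long, its centre 35 mm in front of the drawer front and 38 mm below the cabinet's top, carried by posts 51 mm either side of the middle. Axes: x points into the cabinet, y along the bar, z up; the drawer and handle slide out along -x.
- loupe: Hand loupe lying flat and crosswise on the top drawer's floor: round dark metal frame 58 in diameter and 16 thick with a 51 mm clear lens, and a black square handle with a red end cap. Origin: centre of the frame's underside; z up; the handle runs along its own -x, from x = -34 to -120 mm, 16 wide (y) and 16 thick (z = 0 to 16). Weight about 90 g, balanced about 45 mm behind the lens centre.
- loupe_lens (a point): Centre of the loupe's lens, 8 mm above the loupe's origin.
- stand: Focus stand, fixed: black base plate 160 (x) x 130 (y) x 18 high with a lit white panel, and a 12 mm steel column with black graduation lines at its own x = +58 mm, y = 0, its ball top 220 mm above the bench. Origin: centre of the underside, on the bench.
- focus_mark (a point): Centre of the red ring on the stand's column (28 in diameter, 10 high, with a small thumbscrew sticking out 30 mm to the stand's +y): its middle height is the focal height for the centre of the lens, 65 to 110 mm above the cone's tip. The ring is only lightly clamped.
- cone: Sampler cone lying loose on the lit panel: copper flange 52 in diameter and 4 high with a blunt nickel cone, 17 high in all. Origin: centre of the underside.
- cone_tip (a point): The cone's tip with the orifice, 17 mm above its origin.
- tube_rack: Bystander: green tube rack 215 x 135 with six capped tubes, 115 high. Origin: centre of the underside.
- acid_bottle: Bystander: white bottle with a blue label, 60 in diameter, 140 high. Origin: centre of the underside.
- rinse_bottle: Bystander: white bottle with a pink label, 60 in diameter, 140 high. Origin: centre of the underside.
- swab_jar: Bystander: white jar, 60 in diameter, 75 high. Origin: centre of the underside.
- cone_key: Bystander: flat aluminium cone key, 145 long, 8 to 16 high. Origin: under the middle of its bar.
- cone_case: Bystander in the top drawer: round grey case with a blue cap, 40 in diameter, 20 high, in the drawer's -y part. Origin: centre of the underside.
- tweezers: Bystander in the top drawer: white plastic tweezers, 122 long, 8 high, in the drawer's -y part. Origin: centre of the underside.

How it is judged:
On the way, in this order (a step that is already met when the one before it is completed fails the run):
1. the top drawer is pulled out to its stop (value of joint cabinet_drawer0 above 0.174 m), for 0.2 s.
2. the loupe is lifted out of the drawer in the fingers (height (world z) of loupe above 0.14 m and contact force between the fingers and loupe above 0.5 N), for 0.2 s.
At the end, for the whole second after the job is handed in: The loupe is held still by its handle (under 0.02 m/s, 0.15 rad/s), level within 0.09 rad, touching neither stand nor cone, its lens centre within 8 mm of straight above the cone tip and within 6 mm of the red ring's mid-height; the drawer is out past 0.165 m and the cone lies flat on the stand (horizontal distance between loupe_lens and cone_tip below 0.008 m and z of loupe_lens in the frame of focus_mark between -0.006 and 0.006 m and angle between loupe's own z axis and vertical below 0.09 rad and linear speed of loupe below 0.02 m/s and angular speed of loupe below 0.15 rad/s and contact force between the fingers and loupe above 1 N and x of the grasp point in the frame of loupe below -0.036 m and contact force between loupe and stand below 0.05 N and contact force between loupe and cone below 0.05 N and value of joint cabinet_drawer0 above 0.165 m and horizontal distance between cone and stand below 0.045 m and angle between cone's own z axis and vertical below 0.05 rad); the arm keeps its last pose, push and grip.
It fails at once if the cone is touched or shifted (contact force between any of loupe, the fingers, the arm and cone above 0.3 N or distance of cone from where it was at the start of the episode above 0.004 m).
It fails at once if the red ring is shifted on its column (distance of focus_mark from where it was at the start of the episode above 0.003 m).
It fails at once if the stand is touched (contact force between any of loupe, the fingers, the arm and stand above 0.5 N).
It fails at once if a thing on the bench is disturbed (distance of any of tube_rack, acid_bottle, rinse_bottle, swab_jar, cone_key from where it was at the start of the episode above 0.015 m).
It fails at once if the case or the tweezers are taken out of the drawer (height (world z) of any of cone_case, tweezers above 0.11 m).
It also fails if it takes over 58 s, if anything falls off the work surface, if the arm or the gripper's body presses on something with over 40 N, if the wrist force passes 120 N, or if a joint passes its speed limit or range.

ROBOT

A 6-joint arm with a two-finger parallel gripper is mounted at the origin on the work surface. World frame = base frame: x ahead of the robot, y to its left, z up, the work surface at z = 0. Lengths are in m, angles in rad, forces in N, time in s.
With the tool pointing down it reaches from about 0.35 to 0.85 m from the base axis. Payload 8.1 kg.
Tool frame: the origin (TCP) lies at the very end of the fingers, on their centre line; the grasp point (between the pads) lies 19 mm behind it; z points along the fingers, y is the line along which they close (so a half turn about z gives the same grasp; the last joint's range is limited). The gripper opens to 93 mm and grips with 3 to 60 N. Pads are 15 mm wide; open, the fingers measure 128 mm over their backs; the gripper's body (75 mm by 188 mm) begins 65 mm behind the grasp point.
Start: joints at [1.145, 0.13, 1.488, -0, 1.523, -0.085], TCP at [0.201, 0.566, 0.219] pointing down, gripper open.
Joint ranges: [-2.96, 2.96], [-0.89, 2.26], [0.02, 2.5], [-1.34, 4.48], [0, 2.73], [-2.66, 2.66]. Speed limits (rad/s): [2.39, 2.39, 2.79, 3.14, 3.14, 3.14].

INTERFACE

Orientations are given as a unit quaternion [w, x, y, z].
In Python, from rig import manip gives the robot as it stands.
- The arm moves only by the shell command python3 steer.py 'ROWS' [FORCE]. ROWS is rows parted by semicolons, their numbers by spaces, 1 to 20 of them, each of 7 numbers: a rotation vector rx, ry, rz in rad, then dx, dy, dz in m, then the opening from 0.0 (shut) to 1.0 (fully open); each row shifts and turns the commanded pose from where the row before left it, along the tool's axes as they then stand; what a row does not reach is not made up. A row lasts 1/8 s, in which the tool goes at most 0.0625 m and 0.188 rad, less where a joint would pass 70% of its speed; a pose out of reach is approached as far as the arm can. The fingers move at their own pace and stop on an object; FORCE is the grip in N (left out, the last holds). Time passes only in rows, so rows that do not move let the fingers close. It prints the time, the measured TCP pose, the force, the opening and the grip force at its end.
- manip.get_obs(): the state, without advancing time (a new reading comes with each control period).
- manip.capture(name): name is "side" or "top"; returns the picture (384x512x3 uint8, red, green, blue); there is no depth.
- manip.camera_info(name): a dict with "fovy" (degrees; the focal length in pixels is half the picture's height over the tangent of half this angle, whatever the lens; pixels are square), "cx", "cy" (the principal point, pixels), "k1" (the pictures are not rectified: a ray, as slopes to the right and down, at radius r is drawn at 1 + k1 r^2 times it, then the intrinsics apply), "R" (3x3) and "t" (3): a world point X has camera coordinates R X + t. Camera axes: x right, y down, z forward; pixel columns grow to the right and rows downward; lengths in m; the calibration is good to about 2 mm. A picture is of the moment at which its call begins. camera_info takes no time and is no camera call.
- manip.close_job(): hands the job in; it is judged then, once.
The state is a dict: "time_s": time; "joint_positions": joint angles; "dq": joint speeds; "effort": joint torques, N m; "position": TCP position; "orientation": TCP orientation; "force": force on the tool from outside, world axes, zero at the start; "ft_torque": the same for the moment, N m; "width": opening from 0.0 (shut) to 1.0 (fully open); "finger_force": force on a finger pad.
Only numpy, scipy, OpenCV 4.12 (cv2) and the standard library are available. Lean on these libraries where they do the work, as an engineer would, in place of code of your own. Each camera call takes 0.05 s, during which the arm holds its last target. There are 200 camera calls.

## Working session

There is one attempt and no reset: what is moved stays moved. The work goes in short steps, Python scripts to look and compute and a shell command to move; the robot and the scene stay as the last step left them, time stands still between calls to the robot, and variables do not carry over. Pictures are saved under pics/ and viewed, at most 10 in all, crops included, and the job is handed in when it is done.

```bash
ls; mkdir -p pics
python3 - <<'E'
from rig import manip
import cv2
for n in("side","top"):
    c=manip.camera_info(n);print(n,c)
    cv2.imwrite(f"pics/{n}0.png",manip.capture(n)[:,:,::-1])
o=manip.get_obs();print(o)
E
```

```text
pics
rig.py
steer.py
side {'fovy': 55.600574401394304, 'cx': 259.3727561032188, 'cy': 195.04605214627438, 'k1': 0.031440769110245695, 'R': array([[ 0.77012277, -0.63785007,  0.00762975],
       [-0.3811185 , -0.46967759, -0.79633639],
       [ 0.51152675,  0.61036894, -0.60480587]]), 't': array([-0.51400045,  0.28621252,  0.94804759])}
top {'fovy': 50.85908774366059, 'cx': 256.2596630752615, 'cy': 182.7722611744708, 'k1': -0.036744751589321424, 'R': array([[-0.0090984 , -0.99986128, -0.013951  ],
       [-0.99117819,  0.01086243, -0.13209014],
       [ 0.13222336,  0.01262612, -0.99113953]]), 't': array([-0.01475806,  0.63430226,  1.34610083])}
{'time_s': 0.1, 'joint_positions': array([ 1.14459126e+00,  1.31038177e-01,  1.48914870e+00, -3.92554342e-05,
        1.52296769e+00, -8.54205038e-02]), 'dq': array([ 0.00042322, -0.00228864, -0.00013507, -0.00098473,  0.00152632,
        0.00084542]), 'effort': array([ 1.39421063e-03, -5.61341035e+01, -4.93093801e+01,  7.67986849e-02,
        2.90453184e-02, -5.89867500e-05]), 'position': array([0.20033775, 0.56504743, 0.21773258]), 'orientation': array([-1.78640783e-04,  1.69567969e-01,  9.85518185e-01, -7.60505042e-04]), 'force': array([ 0.03426123, -0.50895299, -0.52658473]), 'ft_torque': array([-0.00209865,  0.03104232, -0.0298206 ]), 'finger_force': 0.0, 'width': 1.0015437228816957}
```

View pics/side0.png

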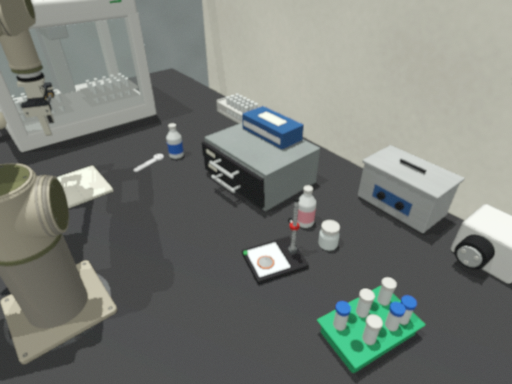

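View pics/top0.png

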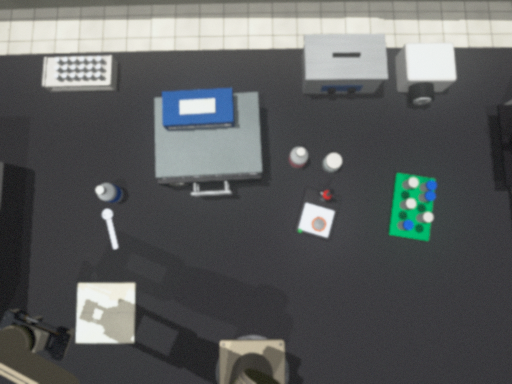

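The side view shows the cabinet at about (260,165), with the upper bar from (208,155) to (238,172). The stand is at (275,258), with the ring at about (294,225). The top view shows the bar at (192–230,190), the cone at (319,224) and the ring at (326,196). Next I'll measure these.

```bash
cat > h.py <<'E'
import numpy as np,cv2
from rig import manip
def cam(n):
    c=manip.camera_info(n);f=192/np.tan(np.radians(c["fovy"])/2);return c,f
def proj(n,X):
    c,f=cam(n);p=np.atleast_2d(X)@c["R"].T+c["t"];s=p[:,:2]/p[:,2:]
    s=s*(1+c["k1"]*(s**2).sum(1,keepdims=True));return s*f+[c["cx"],c["cy"]]
def ray(n,uv):
    c,f=cam(n);d=(np.asarray(uv,float)-[c["cx"],c["cy"]])/f;s=d.copy()
    for _ in range(20): s=d/(1+c["k1"]*(s@s))
    R=c["R"];return -R.T@c["t"],R.T@np.array([s[0],s[1],1])
def plane(n,uv,z):
    o,d=ray(n,uv);return o+d*(z-o[2])/d[2]
def tri(us,ut):
    o1,d1=ray("side",us);o2,d2=ray("top",ut)
    s=np.linalg.lstsq(np.c_[d1,-d2],o2-o1,rcond=None)[0]
    a=o1+d1*s[0];b=o2+d2*s[1];return (a+b)/2,np.linalg.norm(a-b)
def mask(im,f):
    h=cv2.cvtColor(im,cv2.COLOR_RGB2HSV).astype(int);return f(h[...,0],h[...,1],h[...,2])
def crop(im,x,y,w,h,k): return cv2.resize(im[y:y+h,x:x+w],None,fx=k,fy=k,interpolation=cv2.INTER_CUBIC)[:,:,::-1]
def blobs(m,x0,y0,x1,y1,a=4):
    q=np.zeros(m.shape,np.uint8);q[y0:y1,x0:x1]=m[y0:y1,x0:x1]
    n,_,s,c=cv2.connectedComponentsWithStats(q)
    return [(c[i].round(1).tolist(),s[i].tolist()) for i in range(1,n) if s[i,4]>=a]
E
python3 - <<'E'
from h import *
S=manip.capture("side");T=manip.capture("top")
a=crop(T,150,80,120,120,5)
b=crop(T,285,170,66,75,8); 
c=np.zeros((600,800,3),np.uint8)
c[:480,:480]=cv2.resize(a,(480,480)); b=cv2.resize(b,(316,360));c[:360,482:798]=b
cv2.imwrite("pics/t1.png",c)
a=crop(S,195,130,80,80,5);b=crop(S,235,190,80,95,5)
c=np.zeros((480,800,3),np.uint8);c[:400,:400]=a;c[:475,400:]=b
cv2.imwrite("pics/s1.png",c)
red=lambda h,s,v:((h<8)|(h>172))&(s>150)&(v>80)
print("redT",blobs(mask(T,red),310,180,345,210)); print("redS",blobs(mask(S,red),280,210,305,240))
wh=lambda h,s,v:(v>190)&(s<60)
for n,im,box in(("top",T,(290,195,345,245)),("side",S,(240,235,300,280))):
    m=mask(im,wh).astype(np.uint8);q=np.zeros_like(m);x0,y0,x1,y1=box;q[y0:y1,x0:x1]=m[y0:y1,x0:x1]
    k=max(cv2.findContours(q,0,2)[0],key=cv2.contourArea);r=cv2.minAreaRect(k)
    print(n,r,[plane(n,p,.018).round(4).tolist() for p in cv2.boxPoints(r)])
    cu=mask(im,lambda h,s,v:(s>60)&(v>60)&((h<25)|(h>165)))
    print(n,"copper",blobs(cu,*box))
E
```

```text
redT [([325.6, 195.1], [323, 191, 7, 8, 31])]
redS [([293.8, 226.9], [290, 224, 9, 6, 35])]
top ((316.1792297363281, 219.62265014648438), (30.63140296936035, 27.1973876953125), 15.945395469665527) [[0.4769, -0.1621, 0.018], [0.5669, -0.19, 0.018], [0.5366, -0.2912, 0.018], [0.4471, -0.2626, 0.018]]
top copper [([326.9, 196.9], [322, 195, 11, 6, 48]), ([318.5, 223.6], [312, 217, 14, 14, 67])]
side ((267.85003662109375, 258.5500183105469), (28.776723861694336, 36.04996109008789), 71.56504821777344) [[0.4812, -0.1633, 0.018], [0.5926, -0.1918, 0.018], [0.5382, -0.2899, 0.018], [0.4371, -0.2603, 0.018]]
side copper [([265.2, 264.5], [257, 258, 17, 11, 43])]
```

View pics/t1.png

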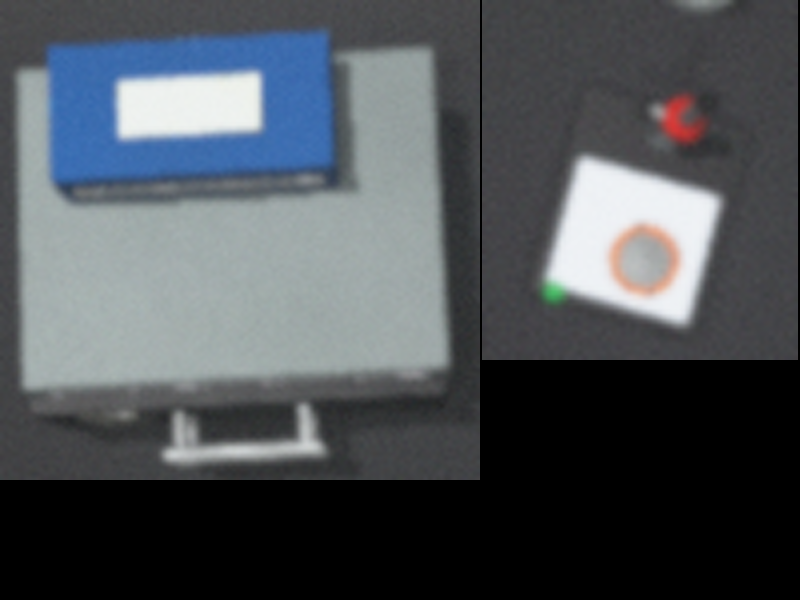

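View pics/s1.png

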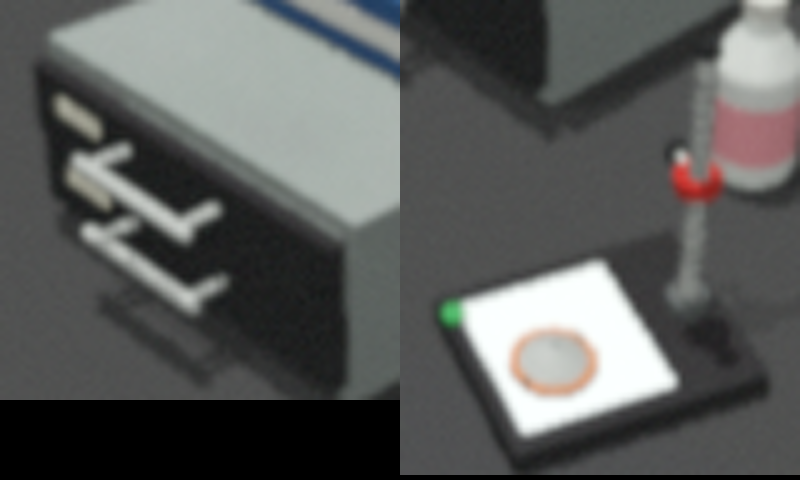

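The crops show the top drawer bar ends at about top (191,194) and (231,192), and side (210,161.6) and (233,177). The cone centre is at top (319,224) and side (266,262). The ring is at side (294.4,226), with its thumbscrew to the upper left.

Run:
```python
from h import *
S=manip.capture("side");T=manip.capture("top")
# bar
for n,im,box in(("top",T,(185,187,236,197)),):
    b=mask(im,lambda h,s,v:(v>130)&(s<60)); print(blobs(b,*box))
    m=np.zeros(b.shape,np.uint8);x0,y0,x1,y1=box;m[y0:y1,x0:x1]=b[y0:y1,x0:x1]
    ys,xs=np.nonzero(m); 
    # bar row per column between posts
    cols=[c for c in range(198,225) if (xs==c).any()]
    print([(c,round(ys[xs==c].mean(),1)) for c in cols][::4])
    print(xs.min(),xs.max())
L=tri((210,161.6),(191.2,193.7));R=tri((233.2,176.7),(231,192.2));print("bar tri",L,R)
for p in((191.2,193.7),(231,192.2)):print("top@.112",plane("top",p,.112))
for p in((210,161.6),(233.2,176.7)):print("side@.112",plane("side",p,.112))
# cabinet top front corners (top view)
for p in((155.8,177.2),(262.5,172),(154.2,97.5),(258,91.5)):print("cabtop",plane("top",p,.15))
# cone flange outline, z of flange top .018+.004
for n,im,box in(("top",T,(305,210,335,237)),("side",S,(252,250,280,275))):
    m=mask(im,lambda h,s,v:~((v>205)&(s<45))).astype(np.uint8)
    x0,y0,x1,y1=box;q=np.zeros_like(m);q[y0:y1,x0:x1]=m[y0:y1,x0:x1]
    N,l,s,c=cv2.connectedComponentsWithStats(q,connectivity=4)
    o=mask(im,lambda h,s,v:(s>60)&(v>60)&((h<25)|(h>165)))
    oy,ox=np.nonzero(o[y0:y1,x0:x1]);e=cv2.fitEllipse(np.c_[ox+x0,oy+y0].astype(np.float32))
    print(n,"ellipse",e,plane(n,e[0],.021))
    mm=np.array([[*plane(n,(a,b),.022)[:2]] for a,b in zip(ox+x0,oy+y0)]);print("bbox mid",(mm.min(0)+mm.max(0))/2,mm.max(0)-mm.min(0))
print("ring tri",tri((294.2,226.5),(327,194.8)))
sat=S[215:240,283:306];print(cv2.cvtColor(S,cv2.COLOR_RGB2HSV)[215:238,294].tolist())
```

```text
[([209.4, 191.7], [191, 187, 40, 9, 190])]
[(198, np.float64(191.0)), (202, np.float64(192.5)), (206, np.float64(192.5)), (210, np.float64(192.5)), (214, np.float64(192.5)), (218, np.float64(192.0)), (222, np.float64(191.5))]
191 230
bar tri (array([0.59249513, 0.18932832, 0.11358912]), np.float64(0.0035187627254399992)) (array([0.59693959, 0.05852246, 0.11590616]), np.float64(0.0062895242841566))
top@.112 [0.59115394 0.19050637 0.112     ]
top@.112 [0.59471782 0.06051552 0.112     ]
side@.112 [0.59532978 0.19064188 0.112     ]
side@.112 [0.60299544 0.0617058  0.112     ]
cabtop [0.64116812 0.29801207 0.15      ]
cabtop [ 0.65403209 -0.04264053  0.15      ]
cabtop [0.90595656 0.3101997  0.15      ]
cabtop [ 0.92092432 -0.0309284   0.15      ]
top ellipse ((318.42193603515625, 223.74208068847656), (12.452268600463867, 12.841976165771484), 161.3401641845703) [ 0.49239382 -0.23341187  0.021     ]
bbox mid [ 0.4931965  -0.23353078] [0.04469753 0.04505791]
side ellipse ((265.2052307128906, 261.71929931640625), (12.042901992797852, 15.49670696258545), 92.45992279052734) [ 0.49463253 -0.2345923   0.021     ]
bbox mid [ 0.49308829 -0.23596147] [0.04580814 0.04590746]
ring tri (array([ 0.58338889, -0.25120439,  0.11731511]), np.float64(0.002624192239696517))
[[53, 9, 119], [75, 4, 115], [68, 8, 122], [60, 8, 121], [53, 9, 119], [53, 8, 121], [60, 6, 118], [40, 6, 118], [38, 9, 119], [17, 15, 122], [4, 63, 142], [2, 134, 173], [1, 178, 185], [1, 195, 165], [1, 158, 142], [2, 78, 128], [11, 24, 116], [60, 7, 115], [60, 6, 122], [54, 10, 123], [53, 8, 121], [60, 8, 121], [53, 8, 121]]
```

```bash
cat >> h.py <<'E'
def goto(X,yaw=None):
    "print delta to world X in tool axes (after turning so tool y has world angle yaw)"
    from scipy.spatial.transform import Rotation as Q
    o=manip.get_obs();q=o["orientation"];R=Q.from_quat([q[1],q[2],q[3],q[0]]).as_matrix()
    y=np.arctan2(R[1,1],R[0,1])
    if yaw is not None:
        print("rz",round(-((yaw-y+np.pi)%(2*np.pi)-np.pi),4)); 
        c,s=np.cos(yaw),np.sin(yaw);R=np.array([[-s,c,0],[c,s,0],[0,0,-1]]);
    print("pos",o["position"].round(4),"yaw y",round(y,4),"t",round(o["time_s"],2),"F",o["force"].round(1),"j",o["joint_positions"].round(2),"w",round(o["width"],3),"d",(R.T@(np.asarray(X)-o["position"])).round(4))
E
sed -i 's/R=np.array(\[\[-s,c,0\],\[c,s,0\],\[0,0,-1\]\])/R=np.array([[-s,c,0],[c,s,0],[0,0,-1.]])@np.eye(3);R[:,0]=np.cross(R[:,1],R[:,2])/' h.py
python3 steer.py '0 0 -0.126 0 0 0 0; 0 0 -0.126 0 0 0 0; 0 0 -0.126 0 0 0 0; 0 0 0 -0.04 -0.0455 0 0; 0 0 0 -0.04 -0.0455 0 0; 0 0 0 -0.04 -0.0455 0 0; 0 0 0 -0.04 -0.0455 0 0; 0 0 0 -0.04 -0.0455 0 0; 0 0 0 -0.04 -0.0455 0 0; 0 0 0 -0.04 -0.0455 0 0; 0 0 0 -0.04 -0.0455 0 0; 0 0 0 -0.04 -0.0455 0 0; 0 0 0 0 0 0 0'
python3 -c "
from h import *
goto([.616,.126,.1],np.pi/2+.038)"
```

```text
time_s: 1.92
position: [0.5776, 0.1659, 0.2181]
orientation: [-0.0, -0.016, 1.0, -0.001]
force: [-0.5, 0.8, -0.1]
width: 0.007
finger_force: 0.0
rz -0.0059
pos [0.5776 0.1659 0.2181] yaw y 1.6029 t 1.93 F [-0.5  0.8 -0.1] j [ 0.19  0.13  1.49 -0.    1.52 -1.41] w 0.007 d [-0.0368 -0.0413  0.1181]
```

```bash
python3 steer.py '0 0 -0.006 -0.037 -0.041 0 0; 0 0 0 0 0 0 0; 0 0 0 0 0 0.04 0; 0 0 0 0 0 0 0'
python3 - <<'E'
from h import *
goto([.616,.126,.1],np.pi/2+.038)
S=manip.capture("side");T=manip.capture("top")
c=np.zeros((400,800,3),np.uint8);c[:,:400]=crop(S,185,120,80,80,5);c[:,400:]=crop(T,170,140,80,80,5);cv2.imwrite("pics/3.png",c)
E
```

```text
time_s: 2.42
position: [0.6108, 0.1309, 0.1749]
orientation: [-0.004, -0.022, 1.0, -0.0]
force: [-0.4, 0.0, -0.1]
width: 0.008
finger_force: 0.0
rz 0.0059
pos [0.6108 0.1309 0.1749] yaw y 1.6147 t 2.42 F [-0.4  0.  -0.1] j [ 0.13  0.23  1.46  0.    1.46 -1.49] w 0.008 d [-0.005  -0.0051  0.0749]
```

View pics/3.png

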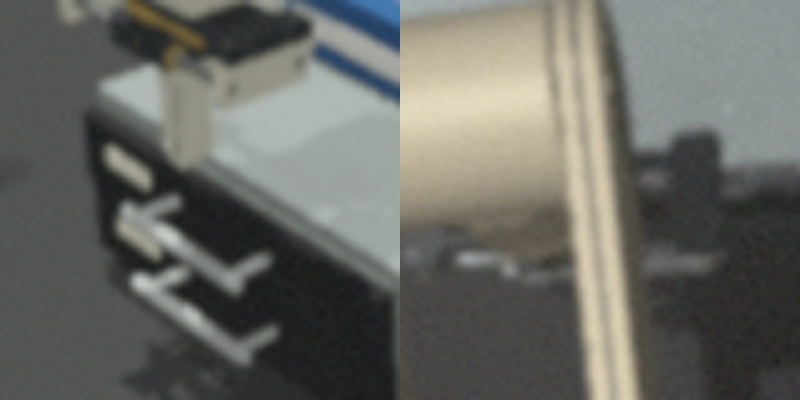

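The fingertip is at side (222.5,152.8), just in front of the cabinet top, with the bar below it. I'll compare this with the projected TCP, and project the planned position too.

```bash
python3 - <<'E'
from h import *
print(proj("side",[[.6108,.1309,.1749],[.616,.126,.112],[.596,.125,.112],[.596-.038*.06,.185,.112],[.596+.038*.06,.065,.112]]).round(1))
E
python3 steer.py '0 0 0.003 -0.005 -0.005 0.04 0; 0 0 0 0 0 0.005 0; 0 0 0 0 0 0 0'
```

```text
[[222.2 151.6]
 [225.3 167.3]
 [220.7 169.4]
 [210.5 162.4]
 [231.5 176.8]]
time_s: 2.9
position: [0.6193, 0.1258, 0.1349]
orientation: [0.0, -0.02, 1.0, 0.0]
force: [-0.5, -0.3, 0.3]
width: 0.002
finger_force: 0.0
```

```bash
python3 steer.py '0 0 0 0.003 0 0.012 0; 0 0 0 0 0 0.012 0; 0 0 0 0 0 0.012 0; 0 0 0 0 0 0 0' ; python3 steer.py '0 0 0 0.005 0 0 0; 0 0 0 0.005 0 0 0; 0 0 0 0.005 0 0 0; 0 0 0 0.005 0 0 0; 0 0 0 0 0 0 0'
```

```text
time_s: 3.4
position: [0.615, 0.125, 0.0957]
orientation: [-0.002, -0.02, 1.0, -0.0]
force: [0.7, 0.3, -1.0]
width: 0.007
finger_force: 0.0
time_s: 4.03
position: [0.5958, 0.1244, 0.0978]
orientation: [-0.0, -0.02, 1.0, 0.0]
force: [0.0, 0.4, -0.6]
width: 0.003
finger_force: 0.0
```

```bash
python3 steer.py '0 0 0 0.015 0 0 0; 0 0 0 0.015 0 0 0; 0 0 0 0.015 0 0 0; 0 0 0 0.015 0 0 0; 0 0 0 0.015 0 0 0; 0 0 0 0.015 0 0 0; 0 0 0 0.015 0 0 0; 0 0 0 0.015 0 0 0; 0 0 0 0.015 0 0 0; 0 0 0 0.01 0 0 0; 0 0 0 0 0 0 0' ; python3 steer.py '0 0 0 0.005 0 0 0; 0 0 0 0.003 0 0 0; 0 0 0 0 0 0 0'; python3 steer.py '0 0 0 0.004 0 0 0; 0 0 0 0 0 0 0'; python3 steer.py '0 0 0 0.004 0 0 0; 0 0 0 0 0 0 0'
```

```text
time_s: 5.4
position: [0.4509, 0.1186, 0.0977]
orientation: [-0.0, -0.02, 1.0, 0.0]
force: [0.6, -0.5, 0.5]
width: 0.009
finger_force: 0.0
time_s: 5.78
position: [0.4432, 0.1182, 0.0975]
orientation: [-0.0, -0.02, 1.0, -0.0]
force: [-0.5, -0.5, -0.7]
width: 0.005
finger_force: 0.0
time_s: 6.02
position: [0.439, 0.118, 0.0975]
orientation: [-0.0, -0.02, 1.0, -0.0]
force: [0.0, 1.2, 0.3]
width: 0.002
finger_force: 0.0
time_s: 6.28
position: [0.4369, 0.1179, 0.0979]
orientation: [0.002, -0.02, 1.0, 0.0]
force: [9.5, -0.3, -7.3]
width: 0.005
finger_force: 4.9
```

```bash
python3 steer.py '0 0 0 0.002 0 0 0; 0 0 0 0 0 0 0; 0 0 0 0 0 0 0'; python3 steer.py '0 0 0 -0.008 0 0 0; 0 0 0 -0.004 0 0 0; 0 0 0 0 0 -0.03 0; 0 0 0 0 0 -0.05 0; 0 0 0 0 0 -0.06 0; 0 0 0 0 0 -0.06 0; 0 0 0 0 0.06 0 0; 0 0 0 0 0.06 0 0; 0 0 0 0 0.06 0 0; 0 0 0 0 0.06 0 0; 0 0 0 0 0.06 0 0; 0 0 0 0 0 0 0'
python3 - <<'E'
from h import *
S=manip.capture("side");T=manip.capture("top")
c=np.zeros((500,800,3),np.uint8);c[:,:400]=crop(S,160,125,100,125,4);c[:,400:]=crop(T,150,150,100,125,4);cv2.imwrite("pics/4.png",c)
E
```

```text
time_s: 6.65
position: [0.4368, 0.1179, 0.0981]
orientation: [0.004, -0.02, 1.0, 0.0]
force: [18.9, 1.6, -15.4]
width: 0.006
finger_force: 10.0
time_s: 8.15
position: [0.4315, 0.4213, 0.2954]
orientation: [-0.002, -0.022, 1.0, -0.001]
force: [0.6, -0.6, -0.5]
width: 0.006
finger_force: 0.0
```

View pics/4.png

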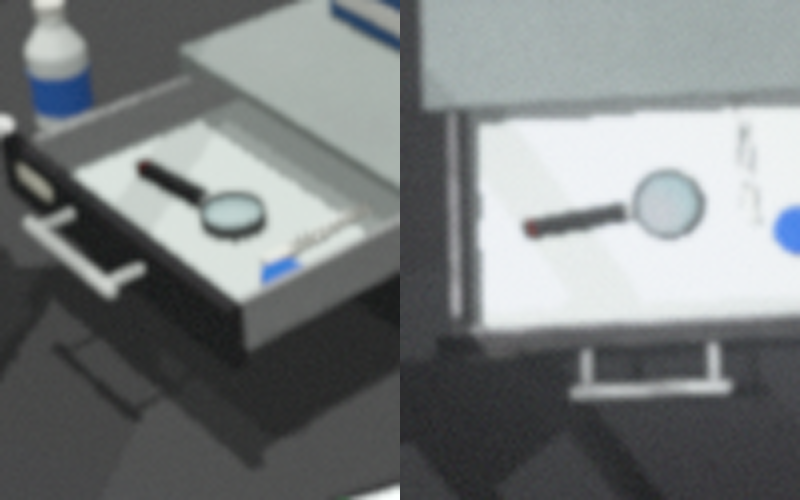

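The drawer is out. The loupe frame is centred at top (217,201) and side (218.3,178.6). Its red end cap is at top (182.8,207.2) and side (196.2,166.5). The handle runs toward +y and the tweezers and case are clear.

Run:
```python
from h import *
A,B=(217,201),(182.75,207.25);C,D=(218.25,178.5),(196.25,166.5)
print(tri(C,A),tri(D,B))
for z in (.093,):
  a,b,c,d=plane("top",A,z),plane("top",B,z),plane("side",C,z),plane("side",D,z)
  print(a,b,np.linalg.norm(a-b),c,d,np.linalg.norm(c-d))
  f=(a+c)/2;e=(b+d)/2;u=(e-f)/np.linalg.norm(e-f);th=np.arctan2(u[1],u[0])
  print("centre",f,"handle dir",th)
  g=f+u*.047;g[2]=.087
  print("grasp",g); goto(g,th-np.pi/2); goto(g,th+np.pi/2)
print(plane("top",(174,197.5),.112)," bar? ")
```

```text
(array([0.56967713, 0.10698567, 0.09459499]), np.float64(0.003959909186304838)) (array([0.55089931, 0.21959612, 0.09450548]), np.float64(0.0056088981545571745))
[0.56812621 0.10819065 0.093     ] [0.54857699 0.22128816 0.093     ] 0.11477464770033809 [0.57263159 0.10796823 0.093     ] [0.55440172 0.2201891  0.093     ] 0.113691917721924
centre [0.5703789  0.10807944 0.093     ] handle dir 1.7369208802588678
grasp [0.56260691 0.15443239 0.087     ]
rz 1.4463
pos [0.4328 0.4182 0.2968] yaw y 1.6125 t 8.25 F [ 0.2 -0.1  0.5] j [ 0.68  0.12  1.36 -0.    1.67 -0.93] w 0.002 d [-0.2816  0.0844  0.2098]
rz -1.6953
pos [0.4328 0.4182 0.2968] yaw y 1.6125 t 8.25 F [ 0.2 -0.1  0.5] j [ 0.68  0.12  1.36 -0.    1.67 -0.93] w 0.002 d [ 0.2816 -0.0844  0.2098]
[0.57926938 0.24670094 0.112     ]  bar?
```

```bash
python3 steer.py '0 0 0.181 0 0 0 0.45; 0 0 0.181 0 0 0 0.45; 0 0 0.181 0 0 0 0.45; 0 0 0.181 0 0 0 0.45; 0 0 0.181 0 0 0 0.45; 0 0 0.181 0 0 0 0.45; 0 0 0.181 0 0 0 0.45; 0 0 0.179 0 0 0 0.45; 0 0 0 -0.047 0.014 0.01 0.45; 0 0 0 -0.047 0.014 0.01 0.45; 0 0 0 -0.047 0.014 0.01 0.45; 0 0 0 -0.047 0.014 0.01 0.45; 0 0 0 -0.047 0.014 0.01 0.45; 0 0 0 -0.047 0.014 0.01 0.45; 0 0 0 0 0 0 0.45; 0 0 0 0 0 0 0.45'
python3 -c "
from h import *
goto([.5626,.1544,.087],.166)"
```

```text
time_s: 10.25
position: [0.5623, 0.1527, 0.2382]
orientation: [0.0, 0.647, 0.762, 0.0]
force: [0.4, -0.6, -0.7]
width: 0.452
finger_force: 0.0
rz -0.0032
pos [0.5623 0.1527 0.2382] yaw y 0.1628 t 10.25 F [ 0.4 -0.6 -0.7] j [0.18 0.08 1.51 0.   1.55 0.01] w 0.452 d [0.0016 0.0006 0.1512]
```

```bash
python3 steer.py '0 0 -0.003 0.0016 0.0006 0.04 0.45; 0 0 0 0 0 0.04 0.45; 0 0 0 0 0 0.03 0.45; 0 0 0 0 0 0.015 0.45; 0 0 0 0 0 0 0.45; 0 0 0 0 0 0 0.45'
python3 - <<'E'
from h import *
goto([.5626,.1544,.087],.166)
S=manip.capture("side");T=manip.capture("top")
c=np.zeros((400,800,3),np.uint8);c[:,:400]=crop(S,175,135,80,80,5);c[:,400:]=crop(T,165,160,80,80,5);cv2.imwrite("pics/5.png",c)
E
```

```text
time_s: 11.0
position: [0.5638, 0.1559, 0.1146]
orientation: [0.001, 0.645, 0.764, 0.001]
force: [0.3, 0.3, -0.2]
width: 0.451
finger_force: 0.0
rz 0.0024
pos [0.5638 0.1559 0.1146] yaw y 0.1684 t 11.0 F [ 0.3  0.3 -0.2] j [0.18 0.16 1.65 0.   1.33 0.01] w 0.451 d [-0.0012 -0.0015  0.0276]
```

View pics/5.png

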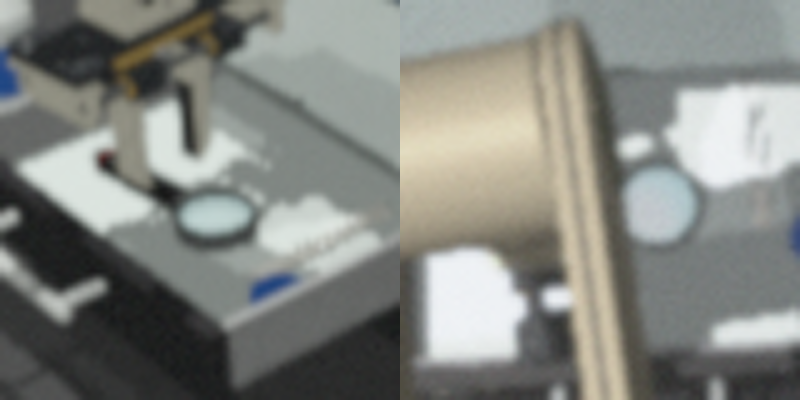

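The fingers straddle the handle in the side view, with finger tips at about (203,172) and (214,166). I'll descend and grip.

```bash
python3 steer.py '0 0 0 -0.001 -0.0015 0.01 0.45; 0 0 0 0 0 0.01 0.45; 0 0 0 0 0 0.007 0.45; 0 0 0 0 0 0 0.45; 0 0 0 0 0 0 0.45' 25; python3 steer.py '0 0 0 0 0 0 0; 0 0 0 0 0 0 0; 0 0 0 0 0 0 0; 0 0 0 0 0 0 0; 0 0 0 0 0 0 0' 25
```

```text
time_s: 11.72
position: [0.5614, 0.1541, 0.0853]
orientation: [-0.0, 0.645, 0.764, -0.0]
force: [1.2, 0.8, -0.3]
width: 0.448
finger_force: 0.3
time_s: 12.35
position: [0.5613, 0.1541, 0.0855]
orientation: [-0.0, 0.645, 0.764, -0.0]
force: [0.2, -0.1, -0.4]
width: 0.17
finger_force: 25.0
```

```bash
python3 steer.py '0 0 0 0 0 -0.01 0; 0 0 0 0 0 -0.03 0; 0 0 0 0 0 -0.04 0; 0 0 0 0 0 -0.04 0; 0 0 0 0 0 -0.04 0; 0 0 0 0 0 -0.02 0; 0 0 0 0 0 0 0; 0 0 0 0 0 0 0;0 0 0 0 0 0 0'
python3 - <<'E'
from h import *
c=np.array([.4938,-.2345]);th=2.84
g=[*(c+.047*np.array([np.cos(th),np.sin(th)])),.265];print(g)
goto(g,th-np.pi/2)
E
```

```text
time_s: 13.48
position: [0.5605, 0.1539, 0.2633]
orientation: [-0.001, 0.645, 0.764, -0.001]
force: [0.1, -0.1, -1.0]
width: 0.171
finger_force: 25.0
[np.float64(0.44892136303015756), np.float64(-0.22053905648857886), 0.265]
rz -1.1012
pos [0.5605 0.1539 0.2633] yaw y 0.168 t 13.47 F [ 0.1 -0.1 -1. ] j [ 0.18  0.07  1.47 -0.    1.6   0.01] w 0.171 d [-0.0047 -0.3907 -0.0017]
```

Next I'll rotate (7 × −0.157), then travel in −y of the tool.

```bash
python3 steer.py '0 0 -0.157 0 0 0 0; 0 0 -0.157 0 0 0 0; 0 0 -0.157 0 0 0 0; 0 0 -0.157 0 0 0 0; 0 0 -0.157 0 0 0 0; 0 0 -0.157 0 0 0 0; 0 0 -0.157 0 0 0 0; 0 0 0 0 -0.039 0 0; 0 0 0 0 -0.039 0 0; 0 0 0 0 -0.039 0 0; 0 0 0 0 -0.039 0 0; 0 0 0 0 -0.039 0 0; 0 0 0 0 -0.039 0 0; 0 0 0 0 -0.039 0 0; 0 0 0 0 -0.039 0 0; 0 0 0 0 -0.039 0 0; 0 0 0 0 -0.039 0 0; 0 0 0 0 0 0 0; 0 0 0 0 0 0 0;0 0 0 0 0 0 0'
python3 - <<'E'
from h import *
c=np.array([.4938,-.2345]);th=2.84
g=[*(c+.047*np.array([np.cos(th),np.sin(th)])),.1695]
goto(g,th-np.pi/2)
E
```

```text
time_s: 15.98
position: [0.445, -0.217, 0.2653]
orientation: [-0.0, 0.151, 0.989, 0.0]
force: [0.2, -0.0, -1.0]
width: 0.169
finger_force: 25.0
rz -0.001
pos [ 0.445  -0.217   0.2653] yaw y 1.2682 t 15.97 F [ 0.2 -0.  -1. ] j [-0.56 -0.17  1.7   0.    1.61 -1.83] w 0.169 d [-0.0048 -0.0022  0.0958]
```

```bash
python3 steer.py '0 0 0 -0.0045 -0.002 0.03 0; 0 0 0 0 0 0.03 0; 0 0 0 0 0 0.03 0; 0 0 0 0 0 0.02 0; 0 0 0 0 0 0.01 0; 0 0 0 0 0 0 0; 0 0 0 0 0 0 0;0 0 0 0 0 0 0'
python3 - <<'E'
from h import *
goto([0,0,0])
S=manip.capture("side");T=manip.capture("top")
c=np.zeros((500,800,3),np.uint8);c[:,:400]=crop(S,230,180,80,100,5);c[:,400:]=crop(T,280,160,80,100,5);cv2.imwrite("pics/6.png",c)
E
```

```text
time_s: 16.98
position: [0.4492, -0.2216, 0.1468]
orientation: [0.001, 0.151, 0.988, -0.0]
force: [-0.7, 0.3, -1.2]
width: 0.169
finger_force: 25.0
pos [ 0.4492 -0.2216  0.1468] yaw y 1.267 t 16.98 F [-0.7  0.3 -1.2] j [-0.56 -0.1   1.85  0.    1.39 -1.83] w 0.169 d [0.4951 0.0772 0.1459]
```

View pics/6.png

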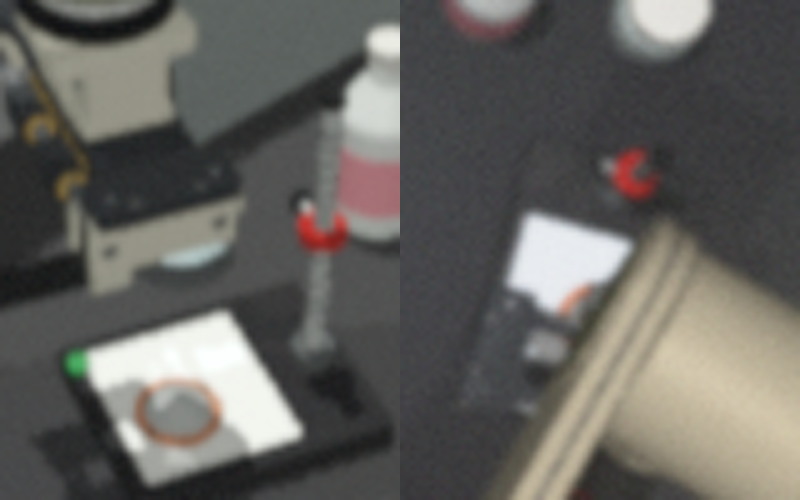

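The ring is at side (294.6,225.9) and top (327.2,194.9). The gripper partly hides the loupe, whose right rim is at side (277.8,230). The cone is unmoved and the stand clear. Next I'll check heights against known references.

Run:
```python
from h import *
print("ring",tri((294.6,225.9),(327.2,194.9)))
print("cone",tri((265.2,261.7),(318.42,223.74)))
print("cone2",tri((265.9,262.3),(319.0,224.2)))
c=np.array([.5834,-.2512])
for z in(.018,.11,.115,.12,.22):print(z,proj("side",[*c,z]).round(1),proj("top",[*c,z]).round(1))
L=np.array([.4492+.0449,-.2216-.014,.1468+.0075]);a=np.linspace(0,6.283,200)
for dz in(-.008,.008):
  P=proj("side",L+np.c_[.029*np.cos(a),.029*np.sin(a),0*a+dz]);i=P[:,0].argmax();j=P[:,1].argmax();print("rim right",P[i],"low",P[j])
S=manip.capture("side")
h=cv2.cvtColor(S,cv2.COLOR_RGB2HSV)
red=mask(S,lambda h,s,v:((h<8)|(h>172))&(s>95)&(v>80));print(blobs(red,280,210,306,240))
print("lens px col 272",h[222:240,272,2], "row229",h[229,262:285,2],"row231",h[231,262:285,2])
print("column gray rows",[ (r,int(S[r,297].max())) for r in range(192,206)],[ (r,int(S[r,296].max())) for r in range(192,206)])
```

```text
ring (array([ 0.58327725, -0.25180493,  0.11994053]), np.float64(0.0038537482655315427))
cone (array([ 0.49341151, -0.23409337,  0.02127125]), np.float64(0.002487839389159241))
cone2 (array([ 0.49261466, -0.23661768,  0.02128861]), np.float64(0.004450889527803184))
0.018 [[291.6 251.5]] [[322.7 197.4]]
0.11 [[293.6 228.5]] [[326.9 194.7]]
0.115 [[293.7 227.2]] [[327.1 194.5]]
0.12 [[293.8 225.9]] [[327.4 194.4]]
0.22 [[296.3 197.6]] [[332.8 190.9]]
rim right [277.02281556 229.98934097] low [266.50557458 237.27757208]
rim right [277.24627375 225.49599041] low [266.62624775 232.750472  ]
[([293.8, 226.4], [289, 223, 11, 8, 57])]
lens px col 272 [141 138 126 128 140 149 161 175 170 134  91  69  65  67  76  80  83  81] row229 [149 151 150 152 154 157 163 166 169 173 175 169 148 110  85  82  82  82
  82  83  81  83  83] row231 [157 168 176 183 188 192 194 187 176 162 134 105  82  71  72  78  83  82
  81  81  84  83  83]
column gray rows [(192, 81), (193, 64), (194, 48), (195, 44), (196, 45), (197, 47), (198, 51), (199, 49), (200, 45), (201, 69), (202, 107), (203, 131), (204, 134), (205, 131)] [(192, 90), (193, 77), (194, 53), (195, 46), (196, 44), (197, 41), (198, 45), (199, 42), (200, 35), (201, 57), (202, 99), (203, 124), (204, 131), (205, 130)]
```

Run:
```python
from h import *
S=cv2.imread("pics/side0.png")
g=S.max(2)
print("cols 288..305")
for r in range(190,256): print(r,g[r,287:306], int(S[r,294,2])-int(S[r,294,1]) if 220<r<234 else '')
R=S[...,2].astype(int)-S[...,1].astype(int)
print(R[218:236,286:304])
T=cv2.imread("pics/top0.png");R=T[...,2].astype(int)-T[...,1].astype(int);print(R[187:204,318:338]);print(T.max(2)[185:204,318:338])
```

```text
cols 288..305
190 [ 98  96  96  98  98  99  98  98  96  97  97  94  92  83  74  76 111 160
 190] 
191 [ 98  97  97  97  97  98  98  98  97  95  91  83  75  65  55  61  98 141
 160] 
192 [ 97  97  98  98  98  97  98  96  92  89  81  68  54  48  46  58 100 142
 152] 
193 [ 99  99  97  98  96  97  95  92  85  75  63  48  44  44  53  81 123 153
 161] 
194 [ 98  99  98  97  96  93  85  74  65  54  49  47  44  56  91 132 159 169
 171] 
195 [ 97  98  97  94  86  77  65  54  45  43  42  44  55  91 143 178 191 184
 180] 
196 [ 97  96  92  81  68  57  49  43  45  44  46  53  90 144 183 203 206 198
 190] 
197 [ 93  84  76  64  51  45  44  43  42  47  50  71 127 180 204 212 213 208
 202] 
198 [ 76  65  55  48  42  44  41  43  46  50  55  85 149 198 212 214 215 214
 211] 
199 [ 55  47  44  41  44  41  39  39  43  46  52  86 152 203 214 214 215 215
 213] 
200 [ 46  45  43  42  41  43  42  39  42  43  47  84 155 203 215 215 215 214
 215] 
201 [ 42  44  45  43  46  48  49  58  58  60  67 116 174 208 215 215 215 214
 214] 
202 [ 45  44  46  46  49  54  65  83  99  99 106 145 190 212 215 215 214 214
 
[... 8096 characters left out ...]
  63  63
   63  66]
 [ 76  73  77  88 122 169 204 207 186 159 145 138 122  99  76  71  69  67
   64  65]
 [ 75  80  81  84 106 141 181 198 197 184 175 153 120  86  65  63  65  61
   67  67]
 [ 76  81  90  94  99 112 138 158 170 173 161 138 100  67  56  57  61  65
   67  67]
 [ 77  81  93 101 101  95 100 108 120 124 114  95  71  55  51  55  55  57
   64  73]
 [ 73  81  84  91  98  93  83  75  76  74  71  59  55  51  51  52  56  54
   59  62]
 [ 74  77  81  83  84  85  77  70  59  55  56  53  50  55  59  54  56  58
   58  66]
 [ 76  77  77  79  77  76  73  71  64  60  60  58  60  61  65  61  65  59
   65  64]
 [ 76  75  77  74  75  74  74  73  71  66  65  67  64  67  67  69  69  65
   71  70]]
```

Run:
```python
from h import *
print("ring top-centre ray with z:");a=np.linspace(0,6.283,400)
for z in(.11,.114,.118,.122):
  c=plane("top",(326.45,194.45),z)
  for n in("top","side"):
    P=np.r_[[*proj(n,c+np.c_[.014*np.cos(a),.014*np.sin(a),0*a+d])for d in(-.005,.005)]].reshape(-1,2)
    print(z,c.round(4),n,P.min(0).round(1),P.max(0).round(1))
print(tri((294.0,226.0),(326.45,194.45)))
A,B=(216.6,200.6),(182.35,206.85);C,D=(217.85,178.1),(195.85,166.1)
print("loupe",tri(C,A),[plane(n,p,.093).round(4) for n,p in(("top",A),("side",C),("top",B),("side",D))])
print("cone",[plane(n,p,.021).round(4) for n,p in(("top",(318.42,223.74)),("side",(265.2,261.7)))])
```

```text
File "<stdin>", line 6
    P=np.r_[[*proj(n,c+np.c_[.014*np.cos(a),.014*np.sin(a),0*a+d])for d in(-.005,.005)]].reshape(-1,2)
             ^^^^^^^^^^^^^^^^^^^^^^^^^^^^^^^^^^^^^^^^^^^^^^^^^^^^^
SyntaxError: iterable unpacking cannot be used in comprehension
```

Run:
```python
from h import *
a=np.linspace(0,6.283,400)
for z in(.11,.114,.118,.122):
  c=plane("top",(326.45,194.45),z)
  for n in("top","side"):
    P=np.concatenate([proj(n,c+np.c_[.014*np.cos(a),.014*np.sin(a),0*a+d])for d in(-.005,.005)])
    print(z,c.round(4),n,P.min(0).round(1),P.max(0).round(1))
print(tri((294.0,226.0),(326.45,194.45)))
A,B=(216.6,200.6),(182.35,206.85);C,D=(217.85,178.1),(195.85,166.1)
print("loupe",tri(C,A),[plane(n,p,.093).round(4) for n,p in(("top",A),("side",C),("top",B),("side",D))])
print("cone",[plane(n,p,.021).round(4) for n,p in(("top",(318.42,223.74)),("side",(265.2,261.7)))])
```

```text
0.11 [ 0.5843 -0.2498  0.11  ] top [321.9 190. ] [331.  198.9]
0.11 [ 0.5843 -0.2498  0.11  ] side [288.4 223.5] [298.6 232.8]
0.114 [ 0.5838 -0.2492  0.114 ] top [321.9 190. ] [331.  198.9]
0.114 [ 0.5838 -0.2492  0.114 ] side [288.2 222.4] [298.4 231.7]
0.118 [ 0.5834 -0.2485  0.118 ] top [321.9 190. ] [331.  198.9]
0.118 [ 0.5834 -0.2485  0.118 ] side [288.  221.2] [298.2 230.6]
0.122 [ 0.583  -0.2479  0.122 ] top [321.9 190. ] [331.1 198.9]
0.122 [ 0.583  -0.2479  0.122 ] side [287.8 220.1] [298.1 229.5]
(array([ 0.58447231, -0.24940228,  0.11733481]), np.float64(0.0024450000217035813))
loupe (array([0.57024349, 0.10867926, 0.09519295]), np.float64(0.0022865281687924673)) [array([0.5695, 0.1095, 0.093 ]), array([0.5729, 0.1108, 0.093 ]), array([0.5499, 0.2226, 0.093 ]), array([0.5547, 0.2234, 0.093 ])]
cone [array([ 0.4924, -0.2334,  0.021 ]), array([ 0.4947, -0.2345,  0.021 ])]
```

Run:
```python
from h import *
S=np.mean([manip.capture("side").max(2).astype(float) for _ in range(6)],0)
L=np.array([.4492+.0449,-.2216-.014,.1468+.0075]);a=np.linspace(0,6.283,2000)
P=proj("side",L+np.c_[.029*np.cos(a),.029*np.sin(a),0*a-.008])
Q=proj("side",L+np.c_[.0255*np.cos(a),.0255*np.sin(a),0*a+.008])
for c in(268,270,272,274):
  f=lambda P:P[(abs(P[:,0]-c)<.2),1].max().round(1)
  print(c,"outer",f(P),"lens top edge",f(Q),S[226:242,c].round())
goto([0,0,0])
```

```text
268 outer 237.2 lens top edge 231.8 [150. 150. 150. 158. 179. 191. 175. 127.  81.  67.  68.  71.  78.  82.
  81.  74.]
270 outer 236.9 lens top edge 231.4 [149. 150. 152. 168. 184. 179. 146.  95.  69.  67.  69.  74.  80.  82.
  79.  70.]
272 outer 236.3 lens top edge 230.7 [136. 146. 157. 173. 174. 146.  99.  70.  66.  67.  71.  78.  82.  81.
  74.  74.]
274 outer 235.2 lens top edge 229.5 [140. 146. 146. 142. 121.  85.  65.  64.  68.  76.  80.  82.  82.  75.
  66.  85.]
pos [ 0.4485 -0.2213  0.1456] yaw y 1.2669 t 17.43 F [-0.2 -0.  -1.4] j [-0.56 -0.1   1.85  0.    1.39 -1.83] w 0.169 d [0.4942 0.0769 0.1456]
```

```bash
python3 steer.py '0 0 0 -0.0015 0.0013 0.01 0; 0 0 0 0 0 0.01 0; 0 0 0 0 0 0.01 0; 0 0 0 0 0 0.005 0; 0 0 0 0 0 0 0; 0 0 0 0 0 0 0; 0 0 0 0 0 0 0; 0 0 0 0 0 0 0'
python3 - <<'E'
from h import *
pos=[];F=[]
for _ in range(10): F.append(manip.capture("side"));pos.append(manip.get_obs()["position"])
S=np.mean(F,0);print(np.mean(pos,0).round(4),np.std(pos,0).round(4));goto([0,0,0])
cv2.imwrite("pics/7.png",cv2.resize(S[180:280,230:320].astype(np.uint8)[:,:,::-1],None,fx=6,fy=6,interpolation=cv2.INTER_CUBIC))
print((S[218:236,290:300,0]-S[218:236,290:300,1]).round())
L=np.mean(pos,0)+[.0455*.954,-.0455*.299,.0077];print("lens",L)
a=np.linspace(0,6.283,2000);V=S.max(2)
P=proj("side",L+np.c_[.029*np.cos(a),.029*np.sin(a),0*a-.008])
for c in range(262,280,3):
  q=P[abs(P[:,0]-c)<.2,1]
  print(c,q.max().round(1) if len(q) else None,V[234:253,c].round())
E
```

```text
time_s: 18.42
position: [0.4505, -0.2206, 0.111]
orientation: [0.0, 0.151, 0.988, -0.0]
force: [-0.4, 0.8, -1.1]
width: 0.17
finger_force: 25.0
[ 0.4504 -0.2205  0.1107] [0.0001 0.     0.0001]
pos [ 0.4503 -0.2205  0.1106] yaw y 1.267 t 18.93 F [-0.3  0.2 -1.9] j [-0.56 -0.06  1.88  0.    1.32 -1.82] w 0.168 d [0.4957 0.0756 0.1106]
[[ -2.  -1.  -2.  -3.  -3.  -3.   4.  25.  47.  51.]
 [ -3.  -3.  -2.  -3.  -3.  -2.   5.  26.  45.  51.]
 [ -3.  -0.   6.   0.  -3.  -3.   4.  20.  37.  47.]
 [  4.  10.  23.   9.  -2.  -3.   6.  20.  27.  35.]
 [ 35.  43.  48.  17.  -2.  -1.  18.  44.  36.  23.]
 [ 93.  99.  77.  21.  -2.   1.  32.  82.  70.  31.]
 [121. 131.  92.  28.   2.   7.  41. 103. 101.  47.]
 [120. 134. 106.  52.  24.  22.  47. 101. 103.  52.]
 [107. 132. 125.  97.  74.  59.  64.  92.  91.  49.]
 [ 84. 116. 125. 123. 113.  95.  89.  92.  80.  43.]
 [ 58.  90. 104. 113. 112. 102.  96.  89.  66.  30.]
 [ 31.  56.  74.  80.  80.  80.  81.  64.  41.  14.]
 [  8.  23.  35.  36.  34.  38.  42.  30.  12.   3.]
 [  0.   3.   6.   6.   5.   6.   9.   5.   1.  -1.]
 [ -1.  -2.  -2.  -3.  
[... 179 characters left out ...]
-0.  -1.]]
lens [ 0.49378648 -0.23409758  0.11841288]
262 246.4 [ 78. 120. 142. 147. 148. 147. 147. 142. 121.  87.  70.  92. 156. 212.
 237. 243. 243. 243. 245.]
265 246.8 [114. 141. 147. 148. 148. 148. 150. 155. 140.  96.  69.  76. 132. 202.
 237. 248. 253. 253. 251.]
268 246.7 [138. 147. 148. 148. 148. 152. 163. 165. 137.  90.  69.  88. 151. 209.
 238. 249. 255. 255. 255.]
271 245.9 [141. 140. 142. 146. 149. 157. 154. 127.  85.  68.  89. 151. 209. 236.
 244. 249. 255. 255. 255.]
274 244.1 [124. 116. 130. 140. 135. 118.  94.  72.  94. 155. 207. 232. 241. 242.
 243. 247. 250. 250. 248.]
277 None [100.  95.  94.  91.  80.  66.  59.  56.  56.  66. 102. 158. 201. 224.
 237. 244. 244. 243. 243.]
```

View pics/7.png

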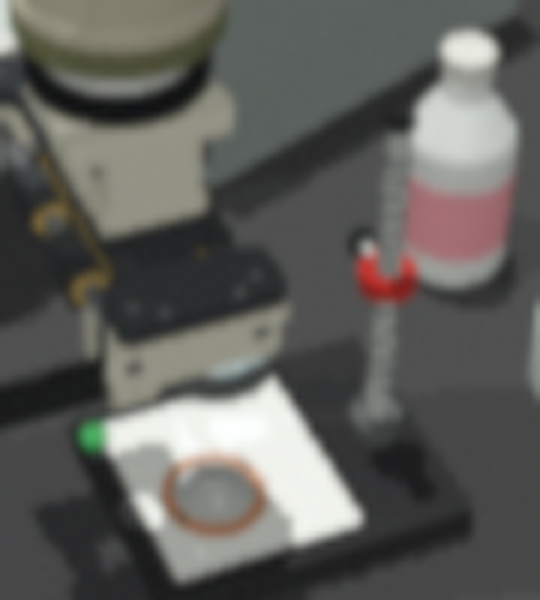

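The lens rim sits within about 1.5 mm of where it was predicted (lower edge at side row 246). The cone, at side (265.5,262), is unmoved, and the ring's lower edge at row 230 agrees with the lens height. I'll make a small 1 mm nudge forward, let it settle, and hand in.

```bash
python3 steer.py '0 0 0 -0.001 0 0 0; 0 0 0 0 0 0 0; 0 0 0 0 0 0 0; 0 0 0 0 0 0 0; 0 0 0 0 0 0 0; 0 0 0 0 0 0 0' && python3 -c "
from rig import manip
print(manip.close_job())"
```

```text
time_s: 19.68
position: [0.4513, -0.2208, 0.1107]
orientation: [0.0, 0.151, 0.988, -0.0]
force: [-0.1, -0.0, -0.8]
width: 0.166
finger_force: 25.0
the job is handed in; nothing more can be done
None
```

I handed the job in at about 20 s with the drawer pulled to its stop and the loupe held over the cone; by my estimate the lens is within 2–3 mm of the tip and the ring's mid-height, though no verdict came back.

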